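Turn the upside-down parts box lid up and stack it

TASK

One parts box, the orange one, was put in its sloping rack lid down and its lid is not fastened. Grip its orange and white tabs together so that base and lid stay shut, turn the box over so the white lid is up, and stack it squarely on the lid of the green box (green patch) in that box's rack, tab at the upper end, then let go. Do not push the green box out of place and leave the yellow box alone.

Things in the scene. Friction and masses are not known exactly. Their poses are not given: they have to be found in the camera images.
- orange_base: Orange tray of the box to turn: 80x76 mm (x, y), 28 deep, 140 g. Origin: centre of its outer bottom; z points to its open side, the split plane at z=28. Tab at x -40 to -72, 44 wide, z 23-28; the lid's tab lies on it (pair 10 thick; free space around). A 6 mm rim enters the lid with 1 mm play. Starts upside down in a blue rack, x pointing away and 50 deg down, tabs 130 mm up at the robot's side.
- orange_lid: White lid with an orange patch on its closed face, of that box, loose: 80x76 mm, 28 deep, 70 g, axes parallel to the orange base's. Origin: centre of its open side (the split plane); z points out through its closed face, at z=28. Tab at x -40 to -72, 44 wide, z 0-5.
- green_box: Green box, white lid with green patch, one piece, lid up, 80x76x56 mm, 500 g. Origin: centre of its underside; z points out through the lid (face at z=56), x away and 50 deg down. Tab pair at x -40 to -72, z 23-33. It lies loose in a fixed blue rack 100 wide: bed at z=0, and a stop plate square to it at x=40, up to z=100, which also stops a box stacked on top. No side walls.
- yellow_box: Yellow box, white lid with yellow patch, lid up, same shape and axes as the green box, loose in a third such rack. Leave it alone.
Things that resemble listed ones, but are neither listed nor needed, are in the scene too. Of the things shaped like the orange_base, the orange one is meant.

How it is judged:
On the way:
1. the box is held by both tabs, off its rack, turned lid up (angle between orange_base's own z axis and vertical below 1.2 rad and distance of orange_base from where it was at the start of the episode above 0.06 m and contact force between the fingers and orange_base above 0.5 N and contact force between the fingers and orange_lid above 0.5 N), for 0.1 s.
At the end, for the whole second after the job is handed in: The orange box rests at rest, shut and lid up, on the green box: centred within 15 mm along and across, seated within 8 mm, square within 11 degrees; the green box is within 20 mm of where it was (z of orange_base in the frame of green_box between 0.048 and 0.064 m and x of orange_base in the frame of green_box between -0.015 and 0.015 m and y of orange_base in the frame of green_box between -0.015 and 0.015 m and z of orange_lid in the frame of green_box between 0.076 and 0.092 m and distance between orange_base and orange_lid below 0.032 m and angle between the x axis of orange_base and the x axis of green_box, either way round below 0.2 rad and angle between the z axis of orange_base and the z axis of green_box, either way round below 0.2 rad and distance of green_box from where it was at the start of the episode below 0.02 m and linear speed of each of orange_base, orange_lid below 0.02 m/s); the robot touches nothing.
It fails at once if base and lid come apart (more than 12 mm from their closed spacing) (distance between orange_base and orange_lid above 0.04 m).
It fails at once if the yellow box is moved by more than 20 mm (distance of yellow_box from where it was at the start of the episode above 0.02 m).
It also fails if it takes over 40 s, if anything falls off the work surface, if the arm or the gripper's body presses on something with over 40 N, if the wrist force passes 120 N, or if a joint passes its speed limit or range.

ROBOT

A 6-joint arm with a two-finger parallel gripper is mounted at the origin on the work surface. World frame = base frame: x ahead of the robot, y to its left, z up, the work surface at z = 0. Lengths are in m, angles in rad, forces in N, time in s.
With the tool pointing down it reaches from about 0.275 to 0.875 m from the base axis. Payload 12.5 kg.
Tool frame: the origin (TCP) lies at the very end of the fingers, on their centre line; the grasp point (between the pads) lies 19 mm behind it; z points along the fingers, y is the line along which they close (so a half turn about z gives the same grasp; the last joint's range is limited). The gripper opens to 85 mm and grips with 20 to 120 N. Pads are 22 mm wide; open, the fingers measure 114 mm over their backs; the gripper's body (76 mm by 85 mm) begins 54 mm behind the grasp point. The pads swing forward as they close: fully open they stand 13 mm farther back than shut.
Start: joints at [-1.432, 0.351, 1.652, -0, 1.139, -0.085], TCP at [0.122, -0.536, 0.231] pointing down, gripper open.
Joint ranges: [-2.75, 2.75], [-0.79, 2.1], [0.01, 2.65], [-1.57, 4.71], [0.07, 3.14], [-2.87, 2.87]. Speed limits (rad/s): [2.22, 2.22, 2.79, 3.14, 3.14, 3.14].

INTERFACE

Orientations are given as a 3x3 rotation matrix whose columns are the frame's x, y, z axes.
In Python, from bench import manip gives the robot as it stands. Calls block until the motion is done:
- manip.move_ptp(position, orientation): joint-space move of the TCP to a pose.
- manip.move_l(position, attitude=None, max_speed=0.15): straight line of the TCP; attitude=None keeps the orientation; max_speed is the mean speed in m/s.
- manip.move_j(angles): joint-space move.
- manip.set_gripper(opening, effort=None): opening from 0.0 (shut) to 1.0 (fully open); effort is the grip in N (None keeps the last); returns when the fingers have stopped.
- manip.dwell(seconds).
- manip.inverse_kinematics(position, orientation): joint angles nearest the present ones, or None.
- manip.grab_frame(name): name is "scene" or "top" or "wrist"; returns (picture, depth): 420x560x3 uint8, red, green, blue; 420x560 float32, m along the optical axis (not along the pixel's ray), 0 where there is no reading.
- manip.get_calibration(name): a dict with "camera_matrix" (3x3 intrinsics, pixels), "k1" (the pictures are not rectified: a ray, as slopes to the right and down, at radius r is drawn at 1 + k1 r^2 times it, then the intrinsics apply), "R" (3x3) and "t" (3): a world point X has camera coordinates R X + t. Camera axes: x right, y down, z forward; pixel columns grow to the right and rows downward; lengths in m; the calibration is good to about 2 mm. A picture is of the moment at which its call begins: read the wrist's pose just before it. get_calibration takes no time and is no camera call; for the wrist camera it gives the pose at the moment of the call.
A pose or a line that the arm cannot do raises manip.Unreachable and nothing moves.
- manip.sign_off(): hands the job in; it is judged then, once.
Trained networks look in the newest picture that a camera, given by its name, has taken for a name from the list of things; names that differ only in an ending like _2 or _b are one class to them, and where a whole thing is asked for, a point or a joint stands for the part that bears it (a point fixed in the world has none). Each returns a list of dicts, best first, with "confidence" (0 to 1); they miss things now and then, are a little off and sometimes report something else, mostly with a low value. They report only what shows in the picture. A call takes as long as a camera call. They do not tell look-alikes from the thing itself.
- manip.look_for(camera, name): "at" ([x, y, z] in m, in world coordinates, good to about 4 mm: the middle of the surface that is visible of it).
Readings, each from a call of its own:
- manip.current_time(): time.
- manip.current_qpos(): joint angles.
- manip.current_joint_vel(): joint speeds.
- manip.current_joint_torque(): joint torques, N m.
- manip.current_ee_pos(): TCP position.
- manip.current_tcp_rot(): TCP orientation.
- manip.current_force(): force on the tool from outside, world axes, zero at the start.
- manip.current_ft_torque(): the same for the moment, N m.
- manip.current_grip_width(): opening from 0.0 (shut) to 1.0 (fully open).
- manip.current_grip_force(): force on a finger pad.
Only numpy, scipy, OpenCV 4.12 (cv2) and the standard library are available. Lean on these libraries where they do the work, as an engineer would, in place of code of your own. Each camera call takes 0.05 s, during which the arm holds its last target. There are 200 camera calls.

## Working session

There is one attempt and no reset: what is moved stays moved. The work goes in short steps, each a Python script; the robot and the scene stay as the last script left them, time stands still between calls to the robot, and variables do not carry over. Pictures are saved under pics/ and viewed, at most 10 in all, crops included, and the job is handed in when it is done.

```bash
mkdir -p pics; ls; cat > h.py <<'E'
import numpy as np, cv2
from bench import manip as m
np.set_printoptions(precision=4,suppress=True)
def cloud(cam,name=None):
    c=m.get_calibration(cam); im,d=m.grab_frame(cam)
    K=np.array(c["camera_matrix"],float); h,w=d.shape
    u,v=np.meshgrid(np.arange(w),np.arange(h))
    p=cv2.undistortPoints(np.stack([u,v],-1).reshape(-1,1,2).astype(np.float64),K,np.array([c["k1"],0,0,0.])).reshape(h,w,2)
    X=np.dstack([p,np.ones((h,w))])*d[...,None]
    W=(X-np.array(c["t"]))@np.array(c["R"])
    if name: cv2.imwrite(f"pics/{name}.png",im[...,::-1])
    return im,d,W
E
python3 - <<'E'
from h import *
for c in("scene","top"):
    im,d,W=cloud(c,c+"0"); np.savez(c+"0.npz",im=im,d=d,W=W)
    for n in("orange_base","orange_lid","green_box","yellow_box"):
        for r in m.look_for(c,n): print(c,n,np.array(r["at"]),round(r["confidence"],2))
print(m.current_time())
E
```

```text
pics
scene orange_base [ 0.5045 -0.3185  0.1112] 0.93
scene orange_base [ 0.5221 -0.4847  0.0221] 0.9
scene orange_base [ 0.3264 -0.1636  0.0237] 0.64
scene orange_base [ 0.3269 -0.3439  0.0238] 0.58
scene orange_lid [ 0.4817 -0.3479  0.0866] 0.76
scene green_box [0.4515 0.2883 0.1028] 0.78
scene yellow_box [ 0.5482 -0.0284  0.0989] 0.76
top orange_base [ 0.4907 -0.3     0.1194] 0.74
top orange_base [ 0.3564 -0.1818  0.005 ] 0.71
top orange_base [ 0.5231 -0.4845  0.0148] 0.68
top orange_base [ 0.3233 -0.3427  0.0114] 0.58
top orange_lid [ 0.4603 -0.2833  0.1074] 0.57
top green_box [0.4461 0.3173 0.1145] 0.96
top yellow_box [ 0.5357 -0.0102  0.1133] 0.81
0.5
```

View pics/scene0.png

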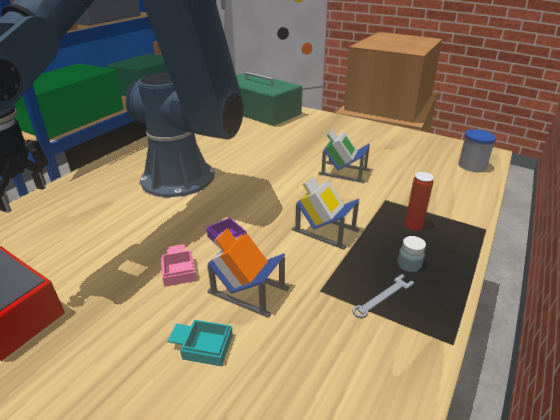

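View pics/top0.png

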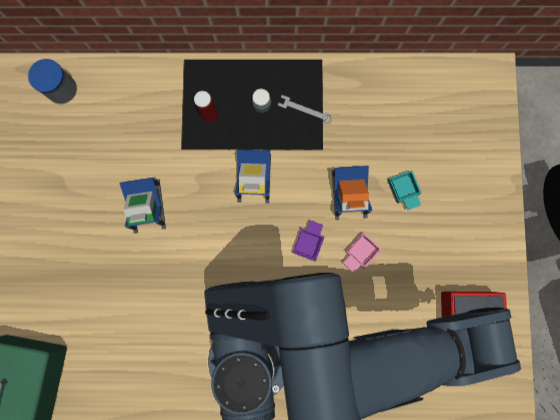

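The scene shows the upside-down orange box at (243,260) and the yellow box at (325,205). The green box is at (342,150). The open purple, pink and teal trays are look-alikes. In the top view, orange is at (352,195), yellow at (254,178) and green at (140,207). Next I'll fit rough poses from the clouds.

```bash
cat >> h.py <<'E'
S,C=np.sin(np.radians(50)),np.cos(np.radians(50))
def frame(psi):   # lid-up box/rack frame: x away & down, z out
    c,s=np.cos(psi),np.sin(psi)
    x=np.array([C*c,C*s,-S]); z=np.array([S*c,S*s,C]); return np.column_stack([x,np.cross(z,x),z])
def fit(P,near,rad=.075,psi=0.,tol=.004):
    """P: candidate pts; face (80x76) with pitch 50: returns psi, rack-frame coords of face centre, world centre"""
    P=P[np.linalg.norm(P-near,axis=1)<rad]
    best=(0,)
    for a in np.radians(np.arange(-40,41,1.)):
        R=frame(a); h=P@R[:,2]
        for q in np.percentile(h,np.arange(5,100,5)):
            n=(abs(h-q)<tol).sum()
            if n>best[0]: best=(n,a,q)
    n,a,q=best
    for _ in range(5):
        R=frame(a); L=P@R; Q=P[abs(L[:,2]-np.median(L[abs(L[:,2]-q)<tol,2]))<tol]
        c=Q.mean(0); nn=np.linalg.svd(Q-c,full_matrices=False)[2][2]; nn*=np.sign(nn[2])
        a=np.arctan2(nn[1],nn[0]); q=np.median(Q@frame(a)[:,2])
    R=frame(a); L=Q@R
    (cx,cy),(w,h),ang=cv2.minAreaRect(L[:,:2].astype(np.float32)*1000)
    ang=(ang+45)%90-45
    ctr=R@np.array([cx/1000,cy/1000,q])
    return dict(n=len(Q),psi_plane=np.degrees(a),pitch=np.degrees(np.arccos(nn[2])),rect=(w,h,ang),ctr=ctr,lo=np.percentile(L[:,:2],1,0),hi=np.percentile(L[:,:2],99,0),L=L,R=R)
def masks(im):
    H=cv2.cvtColor(im,cv2.COLOR_RGB2HSV).astype(int); h,s,v=H[...,0],H[...,1],H[...,2]
    return dict(orange=(h<16)&(h>4)&(s>180)&(v>120), green=(h>45)&(h<85)&(s>90)&(v>50), white=(s<50)&(v>110), blue=(h>105)&(h<125)&(s>120))
E
python3 - <<'E'
from h import *
A=[np.load(c+"0.npz") for c in("scene","top")]
for a in A:
    M=masks(a["im"]); W=a["W"]
    for nm,mk,near in(("orange",M["orange"],[.498,-.31,.115]),("green",M["green"]|M["white"],[.449,.305,.108])):
        r=fit(W[mk&(a["d"]>0)],np.array(near))
        L=r.pop("L");R=r.pop("R"); print(nm,r)
print(m.get_calibration("wrist"))
E
```

```text
orange {'n': 1029, 'psi_plane': np.float64(3.1480434795020624), 'pitch': np.float64(50.17217734282868), 'rect': (80.5891342163086, 79.37869262695312, 0.6838366389274597), 'ctr': array([ 0.5155, -0.307 ,  0.1012]), 'lo': array([ 0.2028, -0.3734]), 'hi': array([ 0.2811, -0.2979])}
green {'n': 213, 'psi_plane': np.float64(11.059102692219872), 'pitch': np.float64(50.78467049430436), 'rect': (82.9388656616211, 79.78778076171875, -0.9842758178710938), 'ctr': array([0.4749, 0.3272, 0.1001]), 'lo': array([0.2238, 0.1905]), 'hi': array([0.3019, 0.2685])}
orange {'n': 366, 'psi_plane': np.float64(3.596507719158838), 'pitch': np.float64(49.9412497534164), 'rect': (75.3624038696289, 91.15342712402344, -0.44478607177734375), 'ctr': array([ 0.5144, -0.3064,  0.1038]), 'lo': array([ 0.1961, -0.3748]), 'hi': array([ 0.2804, -0.3017])}
green {'n': 352, 'psi_plane': np.float64(8.75268156918815), 'pitch': np.float64(49.219118112917656), 'rect': (87.1500244140625, 76.10791015625, 1.7236766815185547), 'ctr': array([0.4733, 0.3282, 0.1049]), 'lo': array([0.2112, 0.2152]), 'hi': array([0.2957, 0.2894])}
{'camera_matrix': array([[346.0301,   0.    , 277.0319],
       [  0.    , 346.0301, 205.757 ],
       [  0.    ,   0.    ,   1.    ]]), 'k1': -0.035397825981302464, 'R': array([[ 0.2212, -0.9752, -0.0005],
       [-0.9389, -0.2131,  0.2704],
       [-0.2638, -0.0593, -0.9628]]), 't': array([-0.5499, -0.036 ,  0.3775])}
```

```bash
cat >> h.py <<'E'
def tool(psi,sg): # tool z = box x, tool y = sg*rack normal
    R=frame(psi); z=R[:,0]; y=sg*R[:,2]; return np.column_stack([np.cross(y,z),y,z])
OP,OC=np.radians(3.4),np.array([.515,-.3067,.1023])
GP,GC=np.radians(9.8),np.array([.4741,.3277,.1022])
def pt(psi,c,x,y,z): return c+frame(psi)@np.array([x,y,z])
E
python3 - <<'E'
from h import *
for sg in(1,-1):
    for n,p in(("pre",pt(OP,OC,-.16,0,-.028)),("grasp",pt(OP,OC,-.044,0,-.028)),("lift",pt(OP,OC,-.044,0,-.028)+[-.05,0,.2])):
        print(sg,n,p,m.inverse_kinematics(p,tool(OP,sg)))
    for n,p in(("mid",np.array([.40,0,.4])),("above",pt(GP,GC,-.054,0,.10)),("place",pt(GP,GC,-.044,0,.028)),("back",pt(GP,GC,-.14,0,.028))):
        print(sg,n,p,m.inverse_kinematics(p,tool(GP,-sg)))
E
```

```text
1 pre [ 0.3909 -0.3141  0.2069] [-1.0913  0.197   2.119   0.9899  0.7783 -1.869 ]
1 grasp [ 0.4654 -0.3096  0.118 ] [-0.932   0.4422  2.0714  1.2727  0.5976 -2.0789]
1 lift [ 0.4154 -0.3096  0.318 ] [-1.0319  0.0459  1.9683  0.7902  0.9317 -1.5165]
1 mid [0.4 0.  0.4] [-0.3242 -0.4199  2.1292  0.4219  0.8421  2.4588]
1 above [0.5154 0.3348 0.2078] [ 0.621   0.3136  1.9517 -0.9081  0.3625 -1.9119]
1 place [0.4674 0.3265 0.1539] [ 0.6717  0.3494  2.0868 -1.3561  0.3213 -1.3998]
1 back [0.4066 0.316  0.2274] [ 0.7521  0.1245  2.1421 -0.9665  0.4431 -1.7572]
-1 pre [ 0.3909 -0.3141  0.2069] [-1.0913  0.197   2.119   0.9899  0.7783  1.2726]
-1 grasp [ 0.4654 -0.3096  0.118 ] [-0.932   0.4422  2.0714  1.2727  0.5976  1.0627]
-1 lift [ 0.4154 -0.3096  0.318 ] [-1.0319  0.0459  1.9683  0.7902  0.9317  1.6251]
-1 mid [0.4 0.  0.4] [-0.3242 -0.4199  2.1292  0.4219  0.8421 -0.6827]
-1 above [0.5154 0.3348 0.2078] [ 0.621   0.3136  1.9517 -0.9081  0.3625  1.2297]
-1 place [0.4674 0.3265 0.1539] [ 0.6717  0.3494  2.0868 -1.3561  0.3213  1.7418]
-1 back [0.4066 0.316  0.2274] [ 0.7521  0.1245  2.1421 -0.9665  0.4431  1.3843]
```

```bash
python3 - <<'E'
from h import *
m.set_gripper(.42)
m.move_ptp(pt(OP,OC,-.15,0,-.028)+[0,0,.0],tool(OP,-1))
im,d,W=cloud("wrist","w1"); np.savez("w1.npz",im=im,d=d,W=W)
print(m.current_time(),m.current_ee_pos(),m.current_qpos(),m.current_grip_width())
for n in("orange_base","orange_lid"):
    for r in m.look_for("wrist",n): print(n,np.array(r["at"]),r["confidence"])
r=fit(W[masks(im)["orange"]&(d>0)],OC); r.pop("L");r.pop("R");print(r)
E
```

```text
2.3833 [ 0.3973 -0.3144  0.1994] [-1.0771  0.2175  2.1168  1.0101  0.7588  1.2567] 0.4260253810949774
orange_base [ 0.3529 -0.2136  0.0099] 0.89
orange_base [ 0.5328 -0.4611  0.0151] 0.86
orange_base [ 0.4781 -0.3164  0.1259] 0.81
orange_base [ 0.3349 -0.3448  0.0015] 0.65
orange_lid [ 0.4562 -0.3137  0.106 ] 0.96
{'n': 2717, 'psi_plane': np.float64(-176.36404706050934), 'pitch': np.float64(39.98184452957345), 'rect': (75.02010345458984, 25.383262634277344, -0.12647247314453125), 'ctr': array([ 0.4777, -0.3099,  0.1219]), 'lo': array([-0.3995,  0.3029]), 'hi': array([-0.3754,  0.3764])}
```

View pics/w1.png

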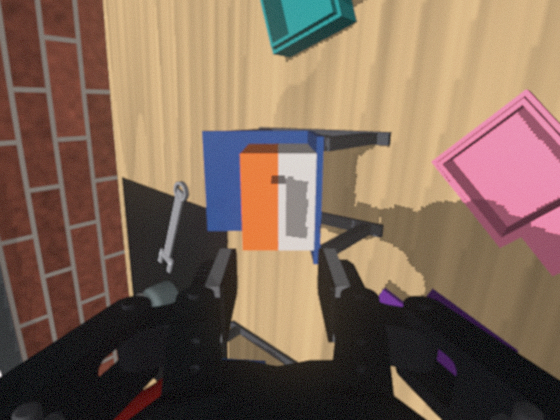

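The wrist view shows the box end-on at columns 240–318, rows 148–250, with the orange/white split at column 277. The fingers straddle it at columns 235 and 320. The fitted end face is within 2 mm of my estimate, so I'll grasp.

```bash
python3 - <<'E'
from h import *
m.move_l(pt(OP,OC,-.044,-.001,-.029),tool(OP,-1),.12)
print(m.current_force(),m.current_ee_pos())
m.set_gripper(0.0,70)
print(m.current_time(),m.current_grip_width(),m.current_grip_force(),m.current_force())
p=np.array(m.current_ee_pos())
m.move_l(p+frame(OP)@np.array([-.008,0,.035]),None,.06)
im,d,W=cloud("wrist","w2"); np.savez("w2.npz",im=im,d=d,W=W)
cloud("scene","s2")
print(m.current_time(),m.current_grip_width(),m.current_grip_force(),m.current_force())
a=cv2.imread("pics/w2.png");b=cv2.imread("pics/s2.png")[170:380,130:410]
cv2.imwrite("pics/c2.png",np.hstack([cv2.resize(a,(400,300)),cv2.resize(b,(400,300))]))
E
```

```text
[ 0.0792  0.6739 -0.5173] [ 0.4645 -0.3108  0.1177]
3.8667 0.10582412902692022 69.25329923629761 [-3.6293  1.6906  7.2953]
4.725 0.10095102211366393 68.23632717132568 [-0.2884 -0.3208 -2.0351]
```

View pics/c2.png

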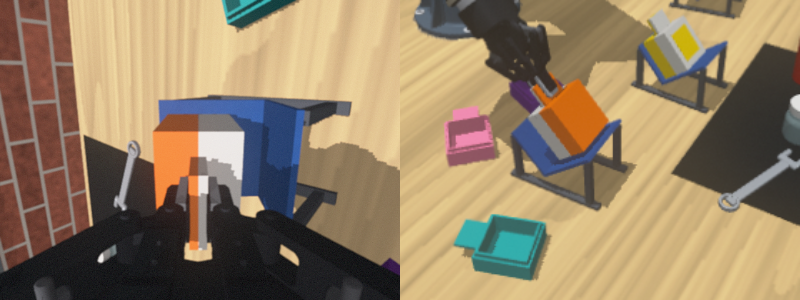

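The wrist crop (left) shows both tabs between the pads at (198,210). The scene crop (right) shows the box shut and clear of the rack. Next I'll lift, flip and carry it to above the green box, then measure the held box.

```bash
python3 - <<'E'
from h import *
p=np.array(m.current_ee_pos())
m.move_l(p+np.array([-.04,0,.20]),None,.15)
hi=pt(GP,GC,-.06,0,.028)+[0,0,.20]
q=m.inverse_kinematics(hi,tool(GP,1)); q0=np.array(m.current_qpos()); print(q0,q)
q=np.array(q)
for t in(.25,.5,.75,1): m.move_j(q0+(q-q0)*t) if t==1 else None
print(m.current_time(),m.current_ee_pos()-hi,m.current_grip_width(),m.current_grip_force(),m.current_force())
for c in("wrist","scene","top"):
    im,d,W=cloud(c,c+"3"); np.savez(c+"3.npz",im=im,d=d,W=W)
a=cv2.imread("pics/wrist3.png");b=cv2.imread("pics/scene3.png")[50:260,200:480]
cv2.imwrite("pics/c3.png",np.hstack([cv2.resize(a,(400,300)),cv2.resize(b,(400,300))]))
E
```

```text
[-0.9686  0.0549  1.887   0.7469  0.9444  1.7404] [ 0.6837  0.0178  1.8742 -0.5205  0.6867  0.8243]
8.4917 [ 0.0003 -0.0006 -0.0002] 0.09895802129860887 68.23399186134338 [-0.085  -0.3023 -2.1888]
```

View pics/c3.png

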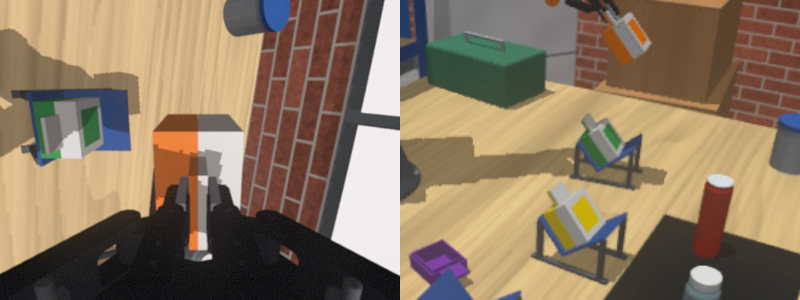

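The box is still shut, and the scene crop shows its white lid with the orange patch now up. The wrist crop shows the green box at (80,125). I'll measure both from these frames.

```bash
python3 - <<'E'
from h import *
T=tool(GP,1); p=pt(GP,GC,-.06,0,.028)+[0,0,.20]
for c in("wrist","scene","top"):
    a=np.load(c+"3.npz"); im,d,W=a["im"],a["d"],a["W"]; M=masks(im); ok=d>0
    r=fit(W[(M["green"]|M["white"])&ok],GC,.065); L=r.pop("L");r.pop("R"); print(c,"green",r)
    L=((W-p)@T)[(M["orange"]|M["white"])&ok]; L=L[(abs(L[:,0])<.06)&(abs(L[:,1])<.05)&(L[:,2]>-.005)&(L[:,2]<.11)]
    print(c,"held in tool: n",len(L),"lo/hi",np.percentile(L,[1,99],0) if len(L) else "")
    for nm,s in(("lidface",L[abs(L[:,1]+(-.028))<.006]),("end",L[L[:,2]<.012])):
        if len(s)>60:
            cc=s.mean(0); n=np.linalg.svd(s-cc,full_matrices=False)[2][2]; rr=cv2.minAreaRect((s[:,[0,2]] if nm=="lidface" else s[:,:2]).astype(np.float32)*1000)
            print(nm,len(s),cc,n,rr)
print(p,GC)
E
```

```text
wrist green {'n': 2081, 'psi_plane': np.float64(8.737800073423607), 'pitch': np.float64(49.472901557229406), 'rect': (75.55559539794922, 83.37777709960938, -0.20660400390625), 'ctr': array([0.4718, 0.3283, 0.1011]), 'lo': array([0.2137, 0.216 ]), 'hi': array([0.2943, 0.288 ])}
wrist held in tool: n 8464 lo/hi [[-0.0129 -0.0288  0.0041]
 [ 0.0358  0.0258  0.0073]]
lidface 975 [0.012  0.0241 0.0061] [ 0.003   0.9997 -0.0235] ((25.841312408447266, 27.4045352935791), (87.64402770996094, 43.6637077331543), 52.02195739746094)
end 8430 [ 0.0182 -0.001   0.0055] [ 0.0081  0.0031 -1.    ] ((9.07166862487793, -1.6806716918945312), (54.25041580200195, 55.981231689453125), 0.12429754436016083)
scene green {'n': 214, 'psi_plane': np.float64(11.238140020476882), 'pitch': np.float64(50.38567440543519), 'rect': (79.79924774169922, 81.37225341796875, -1.3614273071289062), 'ctr': array([0.4744, 0.3274, 0.1004]), 'lo': array([0.2244, 0.1892]), 'hi': array([0.303 , 0.2675])}
scene held in tool: n 650 lo/hi [[-0.045  -0.0268  0.0007]
 [ 0.0289  0.0289  0.0857]]
lidface 209 [-0.0139  0.0269  0.0451] [ 0.0
[... 317 characters left out ...]
.float64(8.34349595665811), 'pitch': np.float64(49.840734212717436), 'rect': (75.60118103027344, 91.65565490722656, -0.9012374877929688), 'ctr': array([0.4758, 0.3273, 0.1016]), 'lo': array([0.2099, 0.2192]), 'hi': array([0.296 , 0.2886])}
top held in tool: n 652 lo/hi [[-0.0404 -0.0218 -0.0011]
 [ 0.0351  0.0323  0.0859]]
lidface 441 [-0.0027  0.029   0.0365] [-0.0005  0.9993 -0.0382] ((-2.3255882263183594, 44.1753044128418), (77.61922454833984, 92.01006317138672), 0.5162085890769958)
end 331 [-0.0134  0.0128  0.0063] [ 0.0102  0.0124 -0.9999] ((-2.976940155029297, 3.8195762634277344), (77.32646179199219, 56.11274719238281), 0.17351558804512024)
[0.4572 0.3248 0.3662] [0.4741 0.3277 0.1022]
```

```bash
python3 - <<'E'
from h import *
g=np.radians(9.3); G=np.array([.474,.3277,.1012]); R=frame(g); T=tool(g,1)
P=lambda x,z:pt(g,G,x-.0455,.0025,z+.028)   # box offset (x,z) in green lid frame
m.move_l(P(-.010,.065),T,.15)
m.move_l(P(-.007,.008),T,.08)
m.dwell(.1); f0=np.array(m.current_force())
F=lambda:(np.array(m.current_force())-f0)@R
print(m.current_time(),F())
z=.008
while z>-.006:
    z-=.0015; m.move_l(P(-.007,z),T,.03)
    if F()[2]>2: break
print("z contact",z,F()); z+=.001; m.move_l(P(-.007,z),T,.03)
x=-.007
while x<.008:
    x+=.0015; m.move_l(P(x,z),T,.03)
    if F()[0]<-3: break
print("x contact",x,F(),m.current_time(),m.current_grip_width())
im,d,W=cloud("wrist","w4"); cloud("scene","s4"); cloud("top","t4")
a=cv2.imread("pics/w4.png");b=cv2.imread("pics/s4.png")[90:240,280:480];c=cv2.imread("pics/t4.png")[150:270,80:240]
cv2.imwrite("pics/c4.png",np.hstack([cv2.resize(q,(266,260)) for q in(a,b,c)]))
E
```

```text
10.9 [0. 0. 0.]
z contact -0.0009999999999999992 [ 0.0075 -1.7507  5.7737]
x contact 0.0005 [-18.0443  -1.2407   2.9149] 13.9 0.09969595381841095
```

View pics/c4.png

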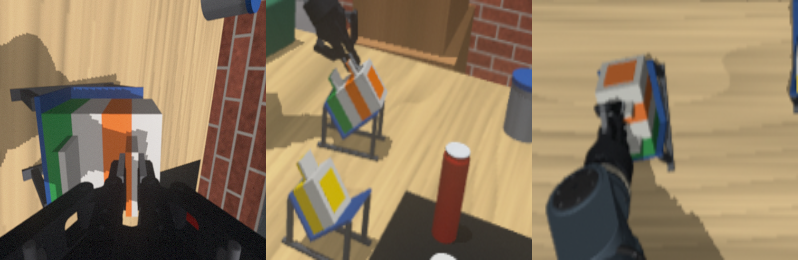

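All three crops show the orange box stacked flush on the green lid, white lid up and tabs at the upper end. Both contacts came where I predicted. Now I'll relieve the force and release.

```bash
python3 - <<'E'
from h import *
p=np.array(m.current_ee_pos()); R=frame(np.radians(9.3))
m.move_l(p-R[:,0]*.001-R[:,2]*.0005,None,.03)
m.set_gripper(.36)
print(m.current_time(),m.current_grip_width(),m.current_force())
p=np.array(m.current_ee_pos())
m.move_l(p-R[:,0]*.11,None,.08); 
m.dwell(.4)
im,d,W=cloud("wrist","w5"); cloud("scene","s5"); it,dt,Wt=cloud("top","t5")
M=masks(im)
r=fit(W[(M["orange"]|M["white"])&(d>0)],np.array([.474,.3277,.1012])+R[:,2]*.056,.06); r.pop("L");r.pop("R")
print(r); M=masks(it)
r=fit(Wt[(M["orange"]|M["white"])&(dt>0)],np.array([.474,.3277,.1012])+R[:,2]*.056,.06); r.pop("L");r.pop("R")
print(r,"expected",np.array([.474,.3277,.1012])+R[:,2]*.056,m.current_time())
a=cv2.imread("pics/w5.png");b=cv2.imread("pics/s5.png")[90:240,280:480];c=cv2.imread("pics/t5.png")[150:270,80:240]
cv2.imwrite("pics/c5.png",np.hstack([cv2.resize(q,(266,260)) for q in(a,b,c)]))
E
```

```text
14.6417 0.3596084406134237 [-0.1474  0.0512 -0.8641]
{'n': 1026, 'psi_plane': np.float64(9.809590597485787), 'pitch': np.float64(47.19821254069503), 'rect': (113.27162170410156, 56.199337005615234, 43.990516662597656), 'ctr': array([0.4877, 0.3515, 0.1409]), 'lo': array([0.2166, 0.2057]), 'hi': array([0.2241, 0.2808])}
{'n': 297, 'psi_plane': np.float64(9.624522570942332), 'pitch': np.float64(49.89807906264311), 'rect': (89.07620239257812, 76.63436889648438, 1.9390157461166382), 'ctr': array([0.517 , 0.3356, 0.1385]), 'lo': array([0.2143, 0.2066]), 'hi': array([0.2997, 0.2814])} expected [0.5163 0.3346 0.1372] 16.7167
```

View pics/c5.png

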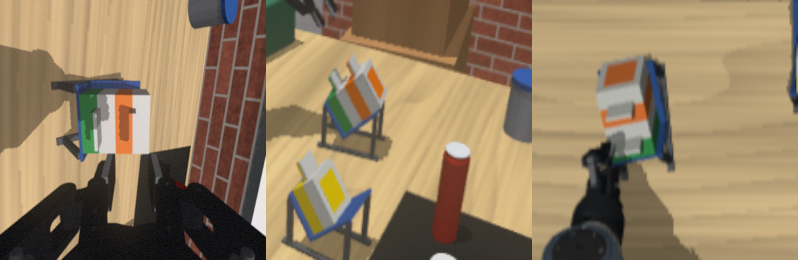

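The crops show the stack square and shut with the gripper clear of it. The fitted lid centre is within 2 mm of where it should be, so I'm handing in.

```bash
python3 -c "
from bench import manip as m
print(m.sign_off())"
```

```text
the job is handed in; nothing more can be done
None
```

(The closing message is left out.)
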